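# Seat a drive roller in the V supports of a roller gauge and hold it pressed

## Task

Check the spare drive roller: first slide the gauge's red transport-lock knob all the way to its far end stop, so that the yellow bar uncovers the V supports. Then lift the orange roller out of its blue cradle without dropping it, lay it with both steel journals in the V supports, and finish while still holding it pressed down squarely onto both V faces with about 12 N (do not press much harder, and do not let go). Leave the bottle, the capacitor and the black star knob where they are.

Things in the scene. Friction and masses are not known exactly. Their poses are not given: they have to be found in the camera images.
- roller_gauge: Fixed fixture on an aluminium base 14 mm thick (local x -45 to +79, y -122 to +58 mm). Origin on the work surface under the middle between its two V supports; z up, V groove along local y. The dark steel supports are 18 mm thick along y, centred at y = -38 and +38 mm, 52 mm wide in x, 48 mm high; 90 degree V, open upward. Lock rail at x = 60 mm; grey box 36 mm high at (-24, -85) mm.
- seat (a point): Where the centre of a fully seated roller lies: local (0, 0, 50) mm of the gauge, groove axis along y; axes as the gauge's. Between the supports 58 mm are free along y; only a sensing pin (8 mm thick, top at z 29 mm, on a 16 mm collar) stands below, so fingers may reach down beside it to z = 20 mm.
- near_face: The two bright steel pads (one on each V support, upper edges at z = 52 mm) that form the V face on the gauge's -x side, tilted 45 degrees; origin and axes are those of the gauge.
- far_face: The same for the V face on the gauge's +x side; origin and axes are those of the gauge.
- lock_slide (a joint): Transport lock: 0 = locked, a yellow bar (14 mm wide, z 54 to 61 mm) lies across the V support at local y = -38 mm; reads 0.055 m at the far end stop, reached by sliding the knob along the gauge's -y, away from the V supports. Starts at 0 to 0.012 m. About 2 N of friction; stays where it is left.
- lock_knob (a point): Centre of the top of the red round lock knob: 22 mm diameter, 34 mm tall, graspable from above at any yaw; its top is at z = 96 mm, its foot on the carriage (30 x 30 mm) at z = 62 mm. At local x = 60 mm, y = -38 mm minus the joint value. Axes as the gauge's.
- cradle: Fixed blue storage cradle, base 60 x 104 x 10 mm, origin on the work surface under its centre, z up. Two end plates 12 mm thick at local y = -37 and +37 mm (38 mm wide in x, 61 mm high) carry the roller's journals in notches 21 mm wide with floor at z = 46 mm; 62 mm are free between the plates down to z = 10 mm.
- roller: Loose drive roller, about 0.2 kg (varies): orange body 30 mm diameter and 50 mm long, with a steel journal 18 mm diameter sticking out 24 mm at each end (98 mm in all). Origin at its centre, its own y along its axis; it is the same either way round and may have turned about its axis. It starts lying in the cradle, along the cradle's y, its centre 55 mm above the work surface.
- roller_end_a (a point): Centre of the roller's end face at its own y = +49 mm.
- roller_end_b (a point): Centre of the roller's end face at its own y = -49 mm.
- flux_bottle: Bystander: upright cream bottle with red tip, 40 mm diameter, 116 mm tall; origin under its centre.
- capacitor: Bystander: upright dark blue capacitor, 25 mm diameter, 46 mm tall; origin under its centre.
- clamp_knob: Bystander: black star knob standing on its head with its stud up, 36 mm diameter, 38 mm tall; origin under its centre.

How it is judged:
By the outcome, as a careful person would: the job done as asked, in the order asked, and still so for the second after the job is handed in, while the arm keeps its last pose, push and grip.
It also fails if it takes over 54 s, if anything falls off the work surface, if the arm or the gripper's body presses on something with over 40 N, if the wrist force passes 120 N, or if a joint passes its speed limit or range.

## Robot

A 6-joint arm with a two-finger parallel gripper is mounted at the origin on the work surface; the furniture and walls round the work are solid. World frame = base frame: x ahead of the robot, y to its left, z up, the work surface at z = 0. Lengths are in mm, angles in rad, forces in N, time in s.
With the tool pointing down it reaches from about 375 to 925 mm from the base axis. Payload 5.7 kg.
Tool frame: the origin (TCP) lies on the centre line of the jaws, within the pads' length; the fingertips stand arm.tcp_to_tips ahead of it and the grasp point (between the pads) lies 2 mm behind it (arm.tcp_to_tips is the distance from the TCP to the fingertips, in mm); z points along the fingers, y is the line along which they close (so a half turn about z gives the same grasp; the last joint's range is limited). The gripper opens to 85 mm and grips with 20 to 120 N. Pads are 22 mm wide; open, the fingers measure 114 mm over their backs; the gripper's body (76 mm by 85 mm) begins 54 mm behind the grasp point. The pads swing forward as they close: fully open they stand 13 mm farther back than shut.
Start: joints at [1.186, 0.359, 1.51, -0, 1.272, -0.115], TCP at [159.918, 578.266, 248.267] pointing down, gripper open.
Joint ranges: [-2.97, 2.97], [-1.01, 2.36], [0.21, 2.38], [-0.96, 4.11], [0.2, 2.71], [-2.98, 2.98]. Speed limits (rad/s): [2.39, 2.39, 3.14, 3.14, 3.14, 3.14].

## Interface

Orientations are given as a 3x3 rotation matrix whose columns are the frame's x, y, z axes.
In Python, from station import arm gives the robot as it stands. Calls block until the motion is done:
- arm.move_to(position, orientation): joint-space move of the TCP to a pose.
- arm.movel(position, max_speed=150, rot=None, f_stop=None): straight line of the TCP; rot=None keeps the orientation; max_speed is the mean speed in mm/s. With f_stop (N) it stops when the force on the tool has changed by that much, and returns True; else False.
- arm.goto_joints(angles): joint-space move.
- arm.set_gripper(opening, grasp_force=None): opening from 0.0 (shut) to 1.0 (fully open); grasp_force is the grip in N (None keeps the last); returns when the fingers have stopped.
- arm.dwell(seconds).
- arm.inverse_kinematics(position, orientation): joint angles nearest the present ones, or None.
- arm.read_state(): the state.
- arm.grab_frame(name): name is "side" or "top" or "wrist"; returns a dict with "image" (480x640x3 uint8, blue, green, red), "intrinsics" (3x3 intrinsics, pixels), "eye" and "orientation" of the camera in the world; the wrist camera has in their place "tool_from_camera" (4x4, takes a point from camera to tool coordinates, whose origin is the TCP and whose axes are the flange's). Camera axes: x right, y down, z forward; pixel columns grow to the right and rows downward; lengths in mm; the calibration is good to about 2 mm. A picture is of the moment at which its call begins: read the wrist's pose just before it. There is no depth.
A pose or a line that the arm cannot do raises arm.IKError and nothing moves.
- arm.job_done(): hands the job in; it is judged then, once.
Trained networks look in a picture, given as the dict that the camera call returned (one of the last four; its "shot" number tells which), for a name from the list of things; names that differ only in an ending like _2 or _b are one class to them, and where a whole thing is asked for, a point or a joint stands for the part that bears it (a point fixed in the world has none). Each returns a list of dicts, best first, with "p" (0 to 1); they miss things now and then, are a little off and sometimes report something else, mostly with a low value. They report only what shows in the picture. A call takes as long as a camera call.
- arm.find_in(picture, thing): "bbox" ([left, top, right, bottom] in pixels, round what is visible of it).
- arm.cut_out(picture, thing): "mask" (480x640 bool, what is visible of it) and "bbox" ([left, top, right, bottom] in pixels, round what is visible of it).
The state is a dict: "time_s": time; "joint_positions": joint angles; "joint_vel": joint speeds; "joint_efforts": joint torques, N m; "position": TCP position; "orientation": TCP orientation; "wrist_force": force on the tool from outside, world axes, zero at the start; "ft_torque": the same for the moment, N m; "gripper_width": opening from 0.0 (shut) to 1.0 (fully open); "gripper_force": force on a finger pad.
Only numpy, scipy, OpenCV 4.12 (cv2) and the standard library are available. Lean on these libraries where they do the work, as an engineer would, in place of code of your own. Each camera call takes 0.05 s, during which the arm holds its last target. There are 200 camera calls.

## Working session

There is one attempt and no reset: what is moved stays moved. The work goes in short steps, each a Python script; the robot and the scene stay as the last script left them, time stands still between calls to the robot, and variables do not carry over. Pictures are saved under pics/ and viewed, at most 10 in all, crops included, and the job is handed in when it is done.

```bash
ls; mkdir -p pics; python3 - <<'E'
from station import arm
import cv2,numpy as np
for n in ["top","side"]:
    f=arm.grab_frame(n); cv2.imwrite(f"pics/{n}0.png",f["image"])
    print(n,np.round(f["intrinsics"],1).tolist(),np.round(f["eye"]),np.round(f["orientation"],3).tolist())
    for t in ["roller_gauge","lock_knob","cradle","roller","flux_bottle","capacitor","clamp_knob","near_face"]:
        print(t,[(round(d["p"],2),np.round(d["bbox"]).tolist()) for d in arm.find_in(f,t)][:2])
s=arm.read_state();print(s["time_s"],arm.tcp_to_tips,s["gripper_width"],np.round(s["orientation"],3).tolist())
E
```

```text
pics
top [[563.2, 0.0, 324.8], [0.0, 563.2, 234.6], [0.0, 0.0, 1.0]] [ 399. -205.  930.] [[-0.011, -0.99, 0.137], [-1.0, 0.01, -0.007], [0.005, -0.137, -0.991]]
roller_gauge [(0.69, [247.0, 219.0, 360.0, 305.0]), (0.69, [193.0, 307.0, 214.0, 327.0])]
lock_knob [(0.56, [304.0, 220.0, 327.0, 287.0])]
cradle [(0.77, [400.0, 207.0, 452.0, 274.0])]
roller [(0.62, [419.0, 204.0, 447.0, 264.0])]
flux_bottle [(0.56, [384.0, 165.0, 411.0, 196.0])]
capacitor [(0.6, [250.0, 219.0, 363.0, 301.0]), (0.51, [382.0, 288.0, 400.0, 305.0])]
clamp_knob [(0.82, [193.0, 307.0, 215.0, 329.0]), (0.38, [248.0, 219.0, 364.0, 299.0])]
near_face [(0.54, [418.0, 204.0, 446.0, 263.0]), (0.46, [252.0, 270.0, 307.0, 277.0])]
side [[527.8, 0.0, 319.9], [0.0, 527.8, 242.7], [0.0, 0.0, 1.0]] [ 113. -845.  507.] [[0.851, -0.258, 0.458], [-0.526, -0.397, 0.752], [-0.012, -0.881, -0.473]]
roller_gauge [(0.96, [254.0, 236.0, 355.0, 333.0])]
lock_knob [(0.68, [285.0, 241.0, 338.0, 276.0])]
cradle []
roller [(0.85, [356.0, 303.0, 429.0, 335.0]), (0.44, [207.0, 250.0, 224.0, 268.0])]
flux_bottle [(0.63, [404.0, 260.0, 431.0, 309.0])]
capacitor [(0.83, [300.0, 324.0, 324.0, 353.0])]
clamp_knob [(0.52, [208.0, 248.0, 225.0, 269.0])]
near_face []
0.9 17.0 0.9977032948604757 [[-0.964, 0.267, -0.0], [0.267, 0.964, -0.0], [0.0, -0.0, -1.0]]
```

```bash
python3 - <<'E'
import cv2
a=cv2.imread("pics/top0.png")[150:350,180:480]
cv2.imwrite("pics/top0c.png",cv2.resize(a,None,fx=2.66,fy=2.66,interpolation=cv2.INTER_CUBIC)[:600,:800])
a=cv2.imread("pics/side0.png")[220:370,240:440]
cv2.imwrite("pics/side0c.png",cv2.resize(a,None,fx=4,fy=4,interpolation=cv2.INTER_CUBIC))
E
```

```text
(no output)
```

View pics/top0c.png

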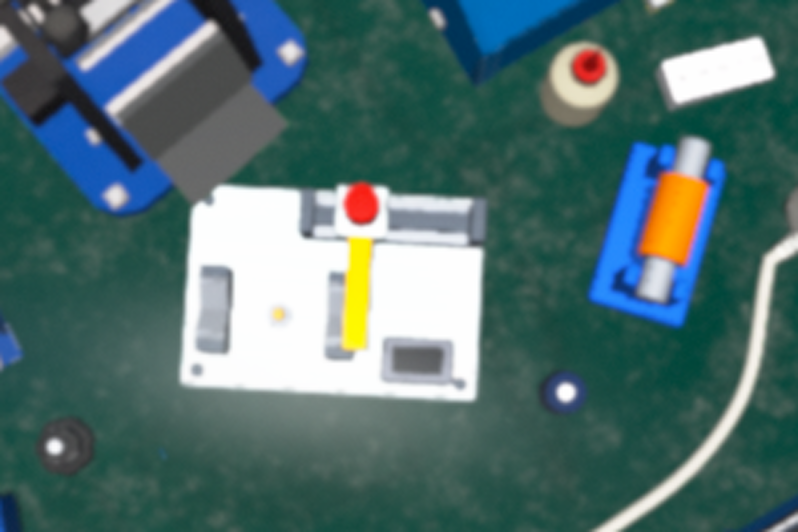

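View pics/side0c.png

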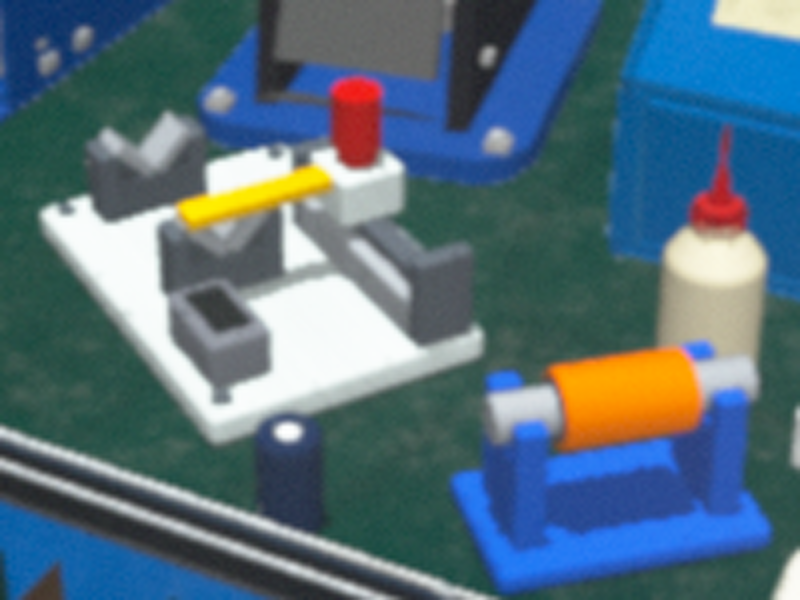

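The top crop shows the gauge: base corners at about (205,187), (180,385) and (476,400), pin at (279,314), knob at (361,203). The roller lies in the cradle at about (674,220). The side view confirms the bar lies across the V support at local y=-38. Next I fit the poses.

```bash
cat > h.py <<'E'
from station import arm
import cv2,numpy as np
from scipy.optimize import least_squares
def cam(f,st=None):
    """K, R (world from cam), eye"""
    if "eye" in f: return np.array(f["intrinsics"]),np.array(f["orientation"]),np.array(f["eye"])
    T=np.array(f["tool_from_camera"]);R=np.array(st["orientation"]);p=np.array(st["position"])
    return np.array(f["intrinsics"]),R@T[:3,:3],R@T[:3,3]+p
def proj(c,P):
    K,R,e=c; q=(np.atleast_2d(P)-e)@R@K.T; return q[:,:2]/q[:,2:]
def ray(c,uv,z):
    K,R,e=c; d=R@np.linalg.solve(K,np.r_[uv,1.]); return e+d*(z-e[2])/d[2]
def loc(g,P):
    x,y,t=g; P=np.atleast_2d(np.array(P,float)); c,s=np.cos(t),np.sin(t)
    return np.c_[x+c*P[:,0]-s*P[:,1],y+s*P[:,0]+c*P[:,1],P[:,2]]
def down(a):
    """tool down, jaw line (tool y) along heading a, half turn picked by caller"""
    y=np.array([np.cos(a),np.sin(a),0]);z=np.array([0,0,-1.]);return np.c_[np.cross(y,z),y,z]
def colour(img,lo,hi):
    m=cv2.inRange(cv2.cvtColor(img,cv2.COLOR_BGR2HSV),lo,hi)
    n,l,s,c=cv2.connectedComponentsWithStats(m); return [(s[i],c[i],l==i) for i in np.argsort(-s[1:,4])+1]
ORANGE=((7,150,120),(18,255,255)); RED=((0,180,90),(4,255,255)); YEL=((22,180,120),(34,255,255))
def axis(m):
    p=np.argwhere(m)[:,::-1].astype(float);c=p.mean(0);w,v=np.linalg.eigh(np.cov((p-c).T));return c,v[:,1]
E
python3 - <<'E'
from h import *
f=arm.grab_frame("top");c=cam(f);im=f["image"]
px=lambda u,v:(u/2.66+180,v/2.66+150)
obs=np.array([px(180,385),px(476,400),px(279,314),px(361,203)])
q=lambda v:np.r_[loc(v[:3],[[-45,58,14],[-45,-122,14],[0,0,29],[60,-38-v[3],96]])]
r=least_squares(lambda v:(proj(c,q(v))-obs).ravel(),[430,-130,0,5]);print("gauge",r.x,r.fun.round(1))
s,cc,m=colour(im,*ORANGE)[0];o,d=axis(m);A=ray(c,o-10*d,60);B=ray(c,o+10*d,60)
print("roller",s,ray(c,o,58),np.degrees(np.arctan2(*(B-A)[[1,0]])))
for n in ["flux_bottle","capacitor","clamp_knob"]:
    b=arm.find_in(f,n); b=b[1 if n=="capacitor" else 0]["bbox"]; print(n,ray(c,((b[0]+b[2])/2,(b[1]+b[3])/2),50))
E
```

```text
gauge [ 4.70321683e+02 -1.46384604e+02 -6.19326241e-02  9.22999687e+00] [ 0.1 -0.   0.1  0.1 -0.2  0.   0.  -0.1]
roller [421 215  24  34 343] [ 523.51216888 -378.99846608   58.        ] 163.10184486604783
flux_bottle [ 606.67545401 -326.05305868   50.        ]
capacitor [393.22574097 -22.20798718  50.        ]
clamp_knob [390.40810084 -21.56765141  50.        ]
```

View pics/side0.png

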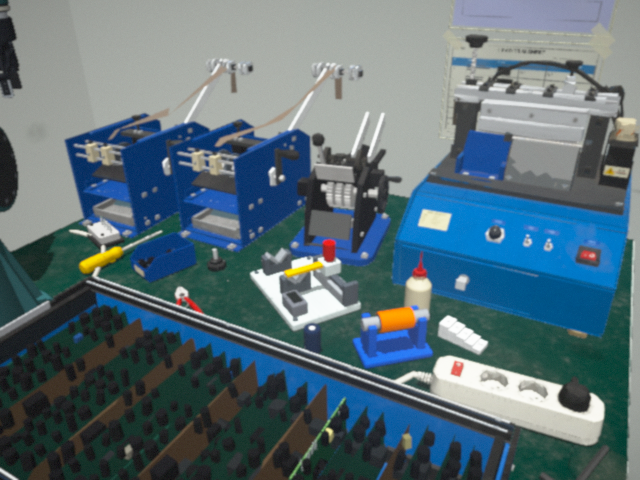

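```bash
python3 - <<'E'
from h import *
g=np.array([470.3,-146.4,-.062])
k=loc(g,[60,-47,0])[0]
for name,P,a in [("knob",[*k[:2],84],g[2]+np.pi/2),("roll",[523.5,-379,53],np.radians(73.1)),("seat-",[*g[:2],48],g[2]),("seat+",[*g[:2],48],g[2]+np.pi)]:
    for z in (0,150):
        for b in (a,a+np.pi):
            q=arm.inverse_kinematics(np.array(P)+[0,0,z],down(b)); print(name,z,None if q is None else np.round(q,2))
E
```

```text
knob 0 [-0.48  0.5   1.76 -0.    0.88 -1.99]
knob 0 [-0.48  0.5   1.76 -0.    0.88  1.15]
knob 150 [-0.48  0.32  1.61 -0.    1.21 -1.99]
knob 150 [-0.48  0.32  1.61 -0.    1.21  1.15]
roll 0 [-0.73  0.64  1.58 -0.    0.93 -2.01]
roll 0 [-0.73  0.64  1.58 -0.    0.93  1.13]
roll 150 [-0.73  0.46  1.46 -0.    1.22 -2.01]
roll 150 [-0.73  0.46  1.46 -0.    1.22  1.13]
seat- 0 [-0.44  0.49  1.94 -0.    0.71 -0.38]
seat- 0 [-0.44  0.49  1.94 -0.    0.71  2.76]
seat- 150 [-0.44  0.26  1.8  -0.    1.08 -0.38]
seat- 150 [-0.44  0.26  1.8  -0.    1.08  2.76]
seat+ 0 [-0.44  0.49  1.94 -0.    0.71  2.76]
seat+ 0 [-0.44  0.49  1.94 -0.    0.71 -0.38]
seat+ 150 [-0.44  0.26  1.8  -0.    1.08  2.76]
seat+ 150 [-0.44  0.26  1.8  -0.    1.08 -0.38]
```

The side view shows tall reel machines behind (pixels 70-390 by 60-260). I'll check the top view for a clear sweep path.

View pics/top0.png

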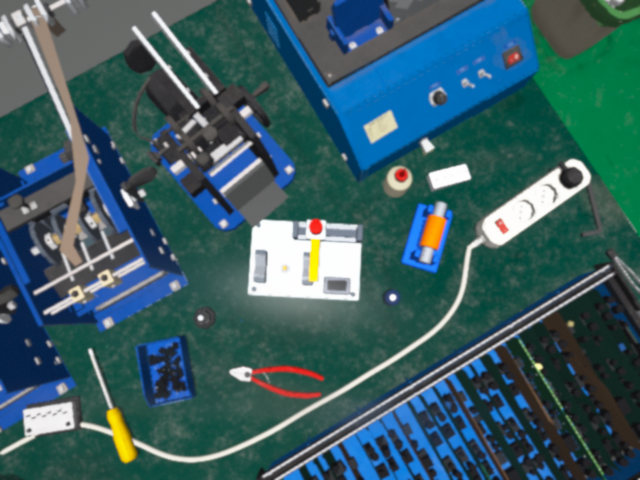

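The machines stand at roughly x>400, y>0, so I tuck in to a small radius before sweeping the base, then look with the wrist camera.

```bash
python3 - <<'E'
from h import *
s=arm.read_state(); R=np.array(s["orientation"])
az=s["joint_positions"][0]
q=np.array(arm.inverse_kinematics([410*np.cos(1.30),410*np.sin(1.30),360],R));print(q)
arm.goto_joints(q)
q[0]=-.45; q[5]=1.15; arm.goto_joints(q)
g=np.array([470.3,-146.4,-.062])
k=loc(g,[25,-45,300])[0]
arm.set_gripper(.6)
arm.move_to(k,down(g[2]-np.pi/2))
s=arm.read_state();f=arm.grab_frame("wrist");cv2.imwrite("pics/w1.png",f["image"])
c=cam(f,s);print(s["time_s"],s["joint_positions"],s["position"],c[2],np.round(c[1],2).tolist())
np.savez("w1.npz",K=c[0],R=c[1],e=c[2])
print("exp pix",proj(c,loc(g,[[-45,58,14],[-45,-122,14],[79,-122,14],[79,58,14],[0,0,29],[60,-47,96]])).round())
E
```

```text
[ 1.13117507e+00 -2.20404594e-02  1.70912585e+00 -2.86392147e-05
  1.45454780e+00 -1.69787253e-01]
5.125 [-5.04181105e-01  2.12005679e-01  1.59067902e+00  1.95430990e-04
  1.34107062e+00  1.12895307e+00] [ 492.14109549 -192.76697313  299.37383817] [ 576.63467955 -196.87123049  424.08702291] [[-0.06, -0.94, -0.33], [-1.0, 0.06, 0.02], [-0.0, 0.33, -0.94]]
exp pix [[216. 250.]
 [387. 250.]
 [394. 129.]
 [207. 129.]
 [268. 213.]
 [317. 162.]]
```

View pics/w1.png

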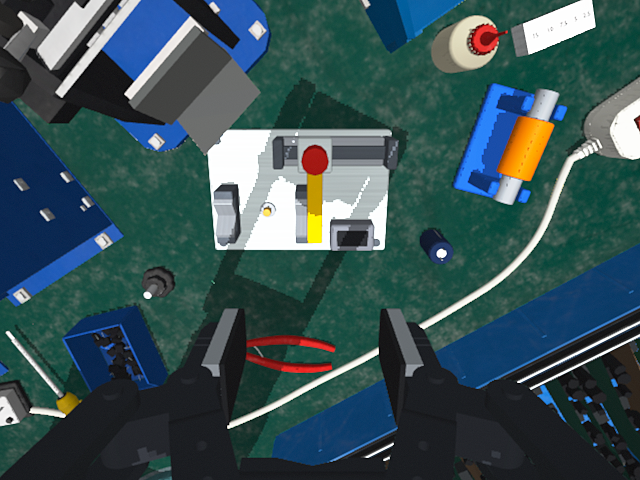

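The wrist view confirms the fit: base corners at (215,249) and (386,249), pin at (267,210) and knob at (315,160), all within 1–3 px of prediction. The roller is at (527,147). I'll refine and then work the lock.

```bash
python3 - <<'E'
from h import *
d=np.load("w1.npz");c=(d["K"],d["R"],d["e"]);im=cv2.imread("pics/w1.png")
obs=np.array([(215,249.5),(386,249.5),(391,130),(208,130),(267,210),(315,160)])
q=lambda v:loc(v[:3],[[-45,58,14],[-45,-122,14],[79,-122,14],[79,58,14],[0,0,29],[60,-38-v[3],96]])
r=least_squares(lambda v:(proj(c,q(v))-obs).ravel(),[470,-146,-.06,9],loss="soft_l1");print("gauge",r.x.round(3),(proj(c,q(r.x))-obs).round(1).tolist())
s,_,m=colour(im,*ORANGE)[0];o,a=axis(m);A=ray(c,o-15*a,62);B=ray(c,o+15*a,62)
print("roller",s,ray(c,o,58),np.degrees(np.arctan2(*(B-A)[[1,0]]))%180)
g=r.x[:3]; R=down(g[2]-np.pi/2)
k=loc(g,[60,-38-r.x[3],0])[0]; print("knob",k)
arm.set_gripper(.6,40)
arm.move_to([k[0],k[1],150],R); arm.movel([k[0],k[1],85],120)
arm.set_gripper(0.,40)
s=arm.read_state(); print(s["gripper_width"],s["gripper_force"],s["position"],s["wrist_force"])
f0=np.array(s["wrist_force"]);p0=np.array(s["position"])
u=loc([0,0,g[2]],[0,-1,0])[0]
hit=arm.movel(np.array([k[0],k[1],85])+u*(55-r.x[3]+6),45,f_stop=15)
s=arm.read_state();print(hit,"moved",(s["position"]-p0)@u,np.array(s["wrist_force"])-f0,s["gripper_width"],s["time_s"])
E
```

```text
gauge [ 4.71116e+02 -1.45339e+02 -6.20000e-02  8.72600e+00] [[0.3, 0.0], [-0.4, 0.1], [2.2, -1.6], [-2.6, -1.7], [0.1, 2.2], [-0.0, 1.1]]
roller [497 116  48  61 957] [ 526.21284243 -369.43384668   58.        ] 159.67410931876577
knob [ 528.08618514 -195.71460446    0.        ]
0.2384122150511147 38.929550014436245 [ 528.80894604 -196.12054976   86.14800936] [-1.66192827  0.42127108  6.11502198]
True moved 46.46876403937666 [ 2.4801683   2.01093303 -0.97393448] 0.23940610902194207 8.125
```

```bash
python3 - <<'E'
from h import *
g=np.array([471.1,-145.3,-.062]); u=loc([0,0,g[2]],[0,-1,0])[0]
s=arm.read_state();p=np.array(s["position"])
hit=arm.movel(p+u*6,30,f_stop=18);s=arm.read_state();p1=np.array(s["position"])
print(hit,(p1-p)@u,s["wrist_force"])
arm.set_gripper(.6,40); arm.movel([p1[0],p1[1],160],200)
# look over the roller
R=down(np.radians(160-90)-np.pi)
arm.move_to([480,-345,260],R)
s=arm.read_state();f=arm.grab_frame("wrist");cv2.imwrite("pics/w2.png",f["image"]);c=cam(f,s)
np.savez("w2.npz",K=c[0],R=c[1],e=c[2]);im=f["image"]
for b in colour(im,*RED)[:3]: print("red",b[0],ray(c,b[1],96))
q=colour(im,*ORANGE)[0];o,a=axis(q[2]);A=ray(c,o-20*a,65);B=ray(c,o+20*a,65)
print("roller",q[0],ray(c,o,60),np.degrees(np.arctan2(*(B-A)[[1,0]]))%180,"eye",c[2],s["time_s"])
print("knob expected at end",loc(g,[60,-93,96]), "pix",proj(c,loc(g,[60,-93,96])))
E
```

```text
True 0.0919614625521728 [1.57508585 2.55805626 4.5810863 ]
red [144 188  32  34 721] [ 526.16135037 -243.10646191   96.        ]
red [213  28  29  32 569] [ 606.45435632 -331.09267965   96.        ]
red [231 406  27  14 156] [ 337.73083734 -227.75979101   96.        ]
roller [ 320  106   37   70 2456] [ 522.08100343 -378.71919372   60.        ] 161.31395702633654 eye [ 558.91174396 -371.62747661  382.73316076] 9.925
knob expected at end [[ 525.22241031 -241.83892843   96.        ]] pix [[158.37254833 207.95854761]]
```

View pics/w2.png

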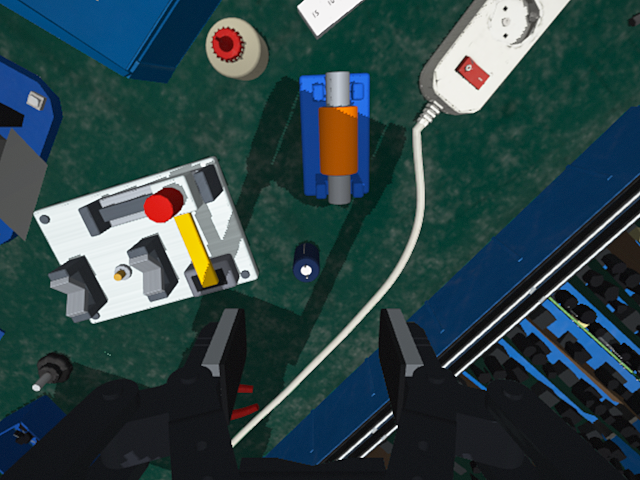

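The picture shows the lock at its end stop: knob at (160,204), yellow bar at (196,250) clear of both V supports. The roller is at (338,140), axis upright in the image. I'll hover closer and correct once.

```bash
python3 - <<'E'
from h import *
R=down(np.radians(162-90)-np.pi)
arm.set_gripper(.75,50)
arm.move_to([522.5,-378.7,130],R)
s=arm.read_state();f=arm.grab_frame("wrist");cv2.imwrite("pics/w3.png",f["image"]);c=cam(f,s);im=f["image"]
q=colour(im,*ORANGE)[0];print(q[0],s["time_s"],s["position"],"eye",c[2])
# model: body cylinder silhouette + full roller mask -> fit x,y,yaw by projected outline
def outline(v,r=15,h=25):
    t=np.linspace(0,2*np.pi,40);P=np.array([[r*np.cos(a),y,55+r*np.sin(a)] for y in(-h,h) for a in t])
    return cv2.convexHull(proj(c,loc(v,P)).astype(np.float32))
def cost(v):
    h=outline(v)[:,0]; m=np.zeros((480,640),np.uint8);cv2.fillConvexPoly(m,np.round(h*16).astype(np.int32),1,shift=4)
    return np.sum((m>0)!=q[2])
from scipy.optimize import minimize
t=np.radians(162-90)
r=minimize(cost,[522.5,-378.7,t],method="Nelder-Mead",options=dict(initial_simplex=[[522.5,-378.7,t],[526,-378.7,t],[522.5,-375,t],[522.5,-378.7,t+.06]]))
print(r.x,np.degrees(r.x[2])+90,r.fun,q[0][4])
for b in arm.find_in(f,"roller")[:2]: print(b)
E
```

```text
[ 289  219   57  103 5050] 10.875 [ 522.51831113 -378.50827288  130.30822923] eye [ 602.88404258 -403.30665813  255.13089212]
[ 520.58511377 -378.80027849    1.27067857] 162.80451924044326 1144.0 5050
{'bbox': [288.4, 171.3, 347.8, 351.6], 'p': 0.89}
```

View pics/w3.png

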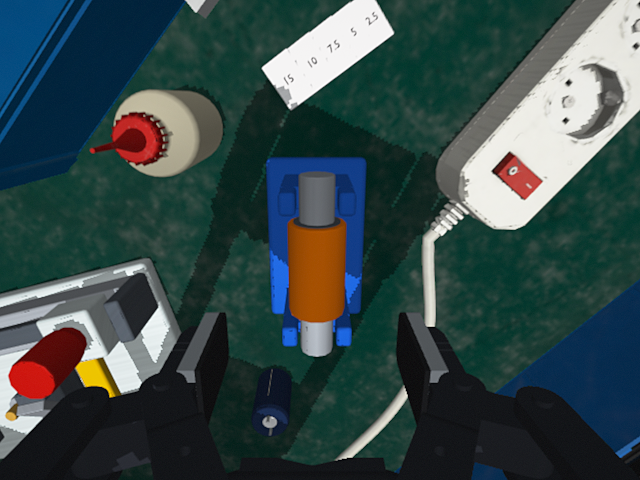

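The roller body spans about (288–346, 219–321), with journal ends at (319,172) and (318,355). The fit residual is large, so I compare directly.

```bash
python3 - <<'E'
from h import *
s=arm.read_state();f=arm.grab_frame("wrist");c=cam(f,s);im=f["image"]
q=colour(im,*ORANGE)[0]
box=np.array([q[0][0],q[0][1],q[0][0]+q[0][2],q[0][1]+q[0][3]],float)
def hull(v):
    t=np.linspace(0,2*np.pi,60)
    B=proj(c,loc(v,[[15*np.cos(a),y,55+15*np.sin(a)] for y in(-25,25) for a in t]))
    J=proj(c,loc(v,[[9*np.cos(a),y,55+9*np.sin(a)] for y in(-49,49) for a in t]))
    return B,J
def res(v):
    B,J=hull(v)
    return np.r_[B.min(0)-box[:2],B.max(0)-box[2:],J.min(0)[1]-171.3,J.max(0)[1]-356,(J[60:,0].min()+J[60:,0].max())/2-318.5,(J[:60,0].min()+J[:60,0].max())/2-318]
for sgn in (72,252):
    r=least_squares(res,[522.5,-378.7,np.radians(sgn)]);print(r.x,np.degrees(r.x[2])+90,r.fun.round(1))
m=q[2].astype(np.uint8)
print(box, cv2.minAreaRect(np.argwhere(m)[:,::-1].astype(np.float32)), s["orientation"][:2])
E
```

```text
[ 521.27691617 -380.18759831    1.26957063] 162.7410386146473 [ 0.2 -5.8  2.2  2.7  1.7  1.6 -0.6 -1.8]
[ 521.3053433  -380.11714326    4.40550994] 342.4171259524039 [ 0.3 -5.8  2.3  2.7  1.7  1.6 -1.9 -0.8]
[287. 221. 344. 322.] ((315.0, 271.0), (100.0, 56.0), 90.0) [[ 0.9510647  -0.30898265  0.00237968]
 [-0.30897792 -0.95106676 -0.00215984]]
```

```bash
python3 - <<'E'
from h import *
R=down(np.radians(162.6-90)-np.pi)
arm.movel([521.3,-380.2,100],150,rot=R); print(arm.movel([521.3,-380.2,53],80,f_stop=12))
f0=np.array(arm.read_state()["wrist_force"])
arm.set_gripper(0,60);s=arm.read_state()
print(s["gripper_width"],s["gripper_force"],np.array(s["wrist_force"])-f0,s["ft_torque"],s["position"])
arm.movel([521.3,-380.2,75],50); arm.movel([521.3,-380.2,150],150)
s=arm.read_state();print(s["gripper_width"],s["gripper_force"],np.array(s["wrist_force"])-f0,s["time_s"])
f=arm.grab_frame("wrist");cv2.imwrite("pics/w4.png",f["image"]);c=cam(f,s);np.savez("w4.npz",K=c[0],R=c[1],e=c[2],p=s["position"],o=s["orientation"])
E
```

```text
False
0.3330347346703834 58.862425088882446 [-1.15602745 -0.03847493  4.23089483] [0.0784912  0.0939747  0.00666409] [ 521.67646235 -380.55574785   53.77362201]
0.3296127614793263 59.24643695354462 [ 0.54268823 -0.36717722 -3.01228545] 13.7583
```

View pics/w4.png

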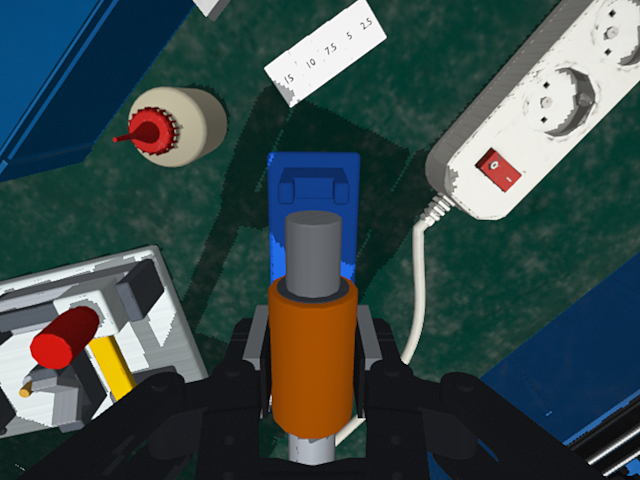

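The roller is held between the pads, body spanning x 271–358, y 276–439, and the far journal end at (313,211). Next: in-hand offset, and a better gauge fit from the w2 picture.

```bash
python3 - <<'E'
from h import *
d=np.load("w4.npz");c=(d["K"],d["R"],d["e"]);p=d["p"];o=d["o"]
ax=o[:,0];print("tool x in world",ax.round(3))
t=np.linspace(0,2*np.pi,90)
def cyl(v,r,l):
    pos,h,pit,lat=v; A=np.cos(pit)*ax+np.sin(pit)*np.array([0,0,1.]);N=np.cos(pit)*np.array([0,0,1.])-np.sin(pit)*ax
    C=p+ax*pos+np.array([0,0,h])+o[:,1]*lat
    return [proj(c,C+A*y+r*np.outer(np.cos(t),o[:,1])+r*np.outer(np.sin(t),N)) for y in(-l,l)]
def res(v):
    J=cyl(v,9,49);B=np.vstack(cyl(v,15,25))
    far=min(J,key=lambda q:q[:,1].mean())
    return np.r_[far[:,1].min()-211,B[:,1].min()-275,B[:,1].max()-439,.5*(far[:,0].max()-far[:,0].min()-54.5),B[:,0].min()-271,B[:,0].max()-358,v[2]*50]
r=least_squares(res,[0,2,0.01,0]);print("pos,h,pitch,lat",r.x.round(3),r.fun.round(1))
# gauge in w2
d=np.load("w2.npz");c=(d["K"],d["R"],d["e"])
obs=np.array([(258,279),(214,158),(34,212),(97,322),(120,270),(164,205)])
q=lambda v:loc(v[:3],[[-45,-122,14],[79,-122,14],[79,58,14],[-45,58,14],[0,0,29],[60,-93,96]])
r=least_squares(lambda v:(proj(c,q(v))-obs).ravel(),[471,-145,-.06],loss="soft_l1");print("gauge",r.x.round(3),(proj(c,q(r.x))-obs).round(1).tolist())
E
```

```text
tool x in world [ 0.954 -0.299 -0.001]
pos,h,pitch,lat [-2.905 -3.044 -0.026 -0.454] [ 2.6 -3.3  0.5  0.5 -0.5  0.5 -1.3]
gauge [ 4.70588e+02 -1.48404e+02 -6.30000e-02] [[3.7, -1.0], [2.6, -3.6], [-0.6, -1.9], [-3.3, 1.4], [0.6, 5.9], [-1.3, 2.3]]
```

Combining the fits with the end-stop contact gives the gauge at about (470.7, -146.1, -0.062). I move over the seat with the camera on the -y side and look at roller and supports together.

```bash
python3 - <<'E'
from h import *
g=np.array([470.7,-146.1,-.062]);R=down(g[2]+np.pi)
arm.movel([510,-350,165],200)
q=np.array(arm.inverse_kinematics([g[0],g[1],150],R));print(q.round(2))
if q[5]<0: q[5]+=np.pi
arm.goto_joints(q); arm.movel([g[0],g[1],90],120,rot=R)
arm.dwell(.2)
s=arm.read_state();f=arm.grab_frame("wrist");cv2.imwrite("pics/w5.png",f["image"]);c=cam(f,s);np.savez("w5.npz",K=c[0],R=c[1],e=c[2],p=s["position"],o=s["orientation"])
print(s["time_s"],s["position"],s["wrist_force"],s["gripper_force"],np.round(s["orientation"],3).tolist())
f=arm.grab_frame("side");cv2.imwrite("pics/s5.png",f["image"])
cv2.imwrite("pics/s5c.png",cv2.resize(f["image"][200:340,230:390],None,fx=4.2,fy=4.2,interpolation=cv2.INTER_CUBIC))
E
```

```text
[-0.44  0.33  1.85 -0.    0.96  2.76]
16.4083 [ 471.37630574 -146.42867786   90.81509834] [-0.22084588  0.44301726 -3.42859339] 59.24574315547943 [[-0.062, -0.998, 0.002], [-0.998, 0.062, -0.001], [0.001, -0.002, -1.0]]
```

View pics/w5.png

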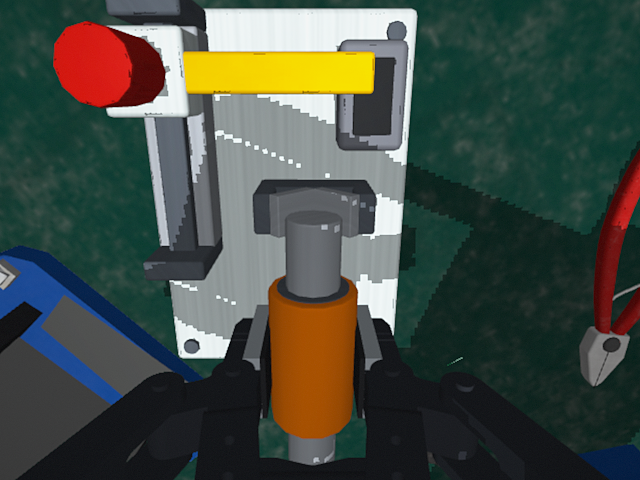

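View pics/s5c.png

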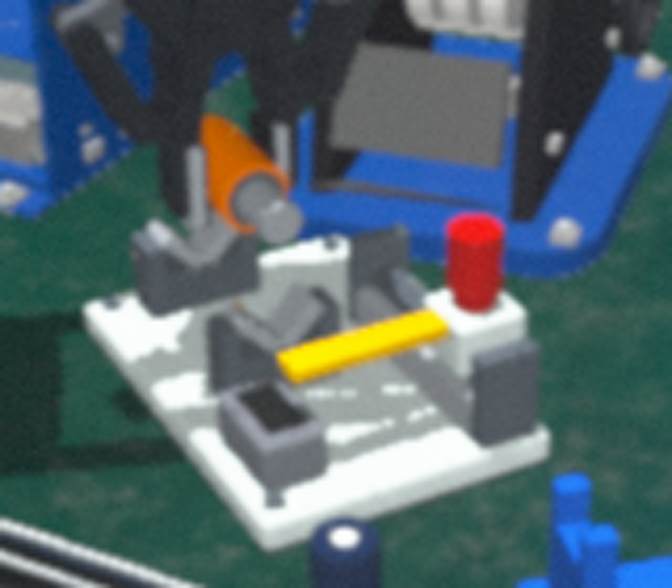

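The wrist picture shows the near support (corners (258,181) and (374,181)), base corner (416,10), knob (93,65) and the journal centred at x≈313. The side view shows the roller level above the supports. I fit gauge and roller from the same picture.

```bash
python3 - <<'E'
from h import *
d=np.load("w5.npz");c=(d["K"],d["R"],d["e"]);p=d["p"]
P=[[26,-47,48],[-26,-47,48],[-45,-122,14],[60,-93,96],[79,58,14]]
obs=np.array([(257,181),(374,181),(416,10),(93,65),(179,358)],float)
fn=lambda v:(proj(c,loc(v[:3],P))-obs).ravel()
print("nominal",fn([470.7,-146.1,-.062]).round(1))
r=least_squares(fn,[470.7,-146.1,-.062],loss="soft_l1");print("gauge",r.x.round(3),fn(r.x).round(1))
t=np.linspace(0,2*np.pi,90)
def cyl(v,rr,y):
    x,yy,z=v; return proj(c,loc([x,yy,-.062],[[rr*np.cos(a),y,z+rr*np.sin(a)] for a in t]))
def res(v):
    J=cyl(v,9,-49);B=np.vstack([cyl(v,15,-25),cyl(v,15,25)])
    return np.r_[J[:,1].min()-211,B[:,1].min()-275,B[:,1].max()-438,J[:,0].min()-286,J[:,0].max()-341,B[:,0].min()-270,B[:,0].max()-357]
for z0 in (None,92):
    f=(lambda v:res(v)) if z0 is None else (lambda v:res([v[0],v[1],z0]))
    r2=least_squares(f,[p[0],p[1],92]);print("roller",r2.x.round(2),f(r2.x).round(1),"in gauge frame",loc([0,0,-r.x[2]],np.r_[r2.x[:2]-r.x[:2],0]).round(2), "tcp",p.round(1))
E
```

```text
nominal [-6.5  9.1  3.   9.2  2.5 -8.4 -4.3 -7.  -3.9  0.2]
gauge [ 4.69231e+02 -1.45076e+02 -5.30000e-02] [-3.7 11.9  5.5 10.8  3.3 -7.1 -0.8 -0.9  0.1  2.7]
roller [ 471.1  -142.43   87.47] [ 2.9 -3.7  0.5 -0.4  0.5 -0.7  0.6] in gauge frame [[1.73 2.74 0.  ]] tcp [ 471.4 -146.4   90.8]
roller [ 470.97 -144.75   92.  ] [-0.2 -4.6  5.6 -1.5  1.6 -2.3  2.2] in gauge frame [[1.72 0.42 0.  ]] tcp [ 471.4 -146.4   90.8]
```

```bash
cat >> h.py <<'E'
G=-.058
def gl(v): return loc([0,0,-G],np.array(v,float))[0]
def wr():
    F=[];T=[]
    for _ in range(4):
        s=arm.read_state();F.append(s["wrist_force"]);T.append(s["ft_torque"]);arm.dwell(.03)
    return gl(np.mean(F,0)),gl(np.mean(T,0)),np.array(s["position"]),s
E
python3 - <<'E'
from h import *
R=down(G+np.pi); x,y=470.2,-147.0
arm.movel([x,y,62],120,rot=R); arm.dwell(.2)
f0,t0,p,s=wr(); np.savez("base.npz",f0=f0,t0=t0); print("base",f0.round(2),t0.round(3),p.round(2))
hit=arm.movel([x,y,45],15,f_stop=5)
f,t,p,s=wr(); print(hit,(f-f0).round(2),(t-t0).round(3),p.round(2),s["time_s"],s["gripper_width"])
E
```

```text
base [-0.2  -0.02 -2.75] [ 0.002  0.02  -0.009] [ 470.63 -147.17   62.55]
True [ 2.59 -0.2   4.24] [-0.02  -0.324  0.058] [ 470.63 -147.1    48.85] 18.15 0.3315386735522878
```

Contact is at TCP z 48.85, the expected seat height, with a small side force toward +x. Now servo: null the side force and press to 12 N.

```bash
python3 - <<'E'
from h import *
b=np.load("base.npz");f0,t0=b["f0"],b["t0"];R=down(G+np.pi)
p=np.array(arm.read_state()["position"]);cmd=p-[.43,-.17,.55]
for i in range(8):
    f,t,p,s=wr(); df=f-f0
    print(i,df.round(2),(t-t0).round(3),p.round(2),cmd.round(2))
    if abs(df[2]-12)<1 and abs(df[0])<1: break
    dx=np.clip(.12*df[0],-.4,.4); dz=np.clip(-.04*(12-df[2]),-.3,.3)
    cmd=cmd+loc([0,0,G],[dx,0,dz])[0]
    arm.movel(cmd,10,rot=R,f_stop=15)
    arm.dwell(.1)
print(s["time_s"],s["gripper_width"])
E
```

```text
0 [ 2.46 -0.48  4.19] [-0.07  -0.459  0.078] [ 470.59 -147.09   48.82] [ 470.18 -146.93   48.27]
1 [0.36 0.1  8.48] [0.023 0.072 0.06 ] [ 470.7  -147.12   48.73] [ 470.48 -146.94   47.97]
2 [ 0.27  0.15 15.55] [0.014 0.007 0.082] [ 470.68 -147.11   48.68] [ 470.52 -146.95   47.83]
3 [ 0.35 -0.3  13.61] [ 0.032 -0.025  0.07 ] [ 470.68 -147.07   48.69] [ 470.55 -146.95   47.97]
4 [ 0.29 -0.07 12.75] [-0.01  -0.038  0.066] [ 470.65 -147.09   48.69] [ 470.59 -146.95   48.04]
20.2167 0.3294809790589023
```

```bash
python3 - <<'E'
from h import *
b=np.load("base.npz")
arm.dwell(1.)
f,t,p,s=wr();df=f-b["f0"];print(df.round(2),(t-b["t0"]).round(3),p.round(2),s["gripper_force"],s["time_s"])
fr=arm.grab_frame("side")
for n in ("roller","lock_knob"): print(n,[(round(d["p"],2),d["bbox"]) for d in arm.find_in(fr,n)][:1])
g=[470.7,-146.4,-.06];c=cam(fr)
print("expected end faces",proj(c,loc(g,[[0,-49,50],[0,49,50]])).round(1).tolist())
if 10.8<df[2]<13.4 and abs(df[0])<1: print(arm.job_done())
E
```

```text
[ 0.26 -0.07 12.84] [-0.015 -0.039  0.06 ] [ 470.65 -147.07   48.7 ] 60.61299204826355 21.35
roller [(0.8, [279.0, 250.2, 301.8, 281.7])]
lock_knob [(0.88, [293.2, 251.7, 353.7, 291.0])]
expected end faces [[299.1, 275.4], [274.8, 250.2]]
the job is handed in; nothing more can be done
None
```

I handed the job in at about 21 s. The lock was slid to its end stop first, then the roller was lifted and seated in both V supports. It is still gripped and pressed down at about 12.8 N with almost no side force. The bottle, the capacitor and the star knob were not touched.

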